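Seat the pinned plaster models

ROBOT

A 7-joint arm with a two-finger parallel gripper is mounted at the origin on the work surface. World frame = base frame: x ahead of the robot, y to its left, z up, the work surface at z = 0. Lengths are in m, angles in rad, forces in N, time in s.
With the tool pointing down it reaches from about 0.4 to 0.9 m from the base axis. Payload 5.6 kg.
Tool frame: the origin (TCP) lies midway between the tips of the shut fingers; the grasp point (between the pads) lies 19 mm behind it; y points along the fingers, z is the direction in which the jaws open and shut, and the axes are right-handed (so a half turn about y gives the same grasp; the last joint's range is limited). The gripper opens to 92 mm and grips with 3 to 60 N. Pads are 20 mm wide; open, the fingers measure 128 mm over their backs; the gripper's body (75 mm by 189 mm) begins 69 mm behind the grasp point.
Start: joints at [1.3, 0.468, -0.012, 1.603, 0.006, 1.071, -0.056], TCP at [0.147, -0.633, 0.215] pointing down, gripper open.
Joint ranges: [-2.53, 2.53], [-0.31, 2.02], [-1.57, 1.55], [0.28, 2.44], [-1.29, 4.43], [0.15, 1.84], [-2.92, 2.92]. Speed limits (rad/s): [2.57, 2.57, 3.14, 3.14, 3.14, 3.14, 3.14].

INTERFACE

Orientations are given as a 3x3 rotation matrix whose columns are the frame's x, y, z axes.
In Python, from station import env, effector, solver, viewer, workorder, search_frame, tip_of gives the robot as it stands. Calls block until the motion is done:
- env.reach(position, orientation): joint-space move of the TCP to a pose.
- env.movel(position, frame=None, rate=0.15): straight line of the TCP; frame=None keeps the orientation; rate is the mean speed in m/s.
- env.goto_joints(angles): joint-space move.
- effector.release() and effector.grasp(squeeze=None): open the fingers fully, or close them until they stop; squeeze is the grip in N (None keeps the last).
- env.pause(seconds).
- solver.inverse_kinematics(position, orientation): joint angles nearest the present ones, or None.
- env.sense(): the state.
- viewer.read_camera(name): name is "side" or "top"; returns (picture, depth): 480x640x3 uint8, red, green, blue; 480x640 float32, m along the optical axis (not along the pixel's ray), 0 where there is no reading.
- viewer.camera_info(name): a dict with "intrinsics" (3x3 intrinsics, pixels), "eye" and "rotation" of the camera in the world. Camera axes: x right, y up, looking along -z (the intrinsics and any distortion apply to the point x, -y, -z); pixel columns grow to the right and rows downward; lengths in m; the calibration is good to about 2 mm. A picture is of the moment at which its call begins. camera_info takes no time and is no camera call.
A pose or a line that the arm cannot do raises env.PlanningError and nothing moves.
- workorder.finish_job(): hands the job in, once; it reports no verdict.
Trained networks look in the newest picture that a camera, given by its name, has taken for a name from the list of things; names that differ only in an ending like _2 or _b are one class to them, and where a whole thing is asked for, a point or a joint stands for the part that bears it (a point fixed in the world has none). Each returns a list of dicts, best first, with "score" (0 to 1); they miss things now and then, are a little off and sometimes report something else, mostly with a low value. They report only what shows in the picture. A call takes as long as a camera call. They do not tell look-alikes from the thing itself.
- search_frame(camera, name): "at" ([x, y, z] in m, in world coordinates, good to about 4 mm: the middle of the surface that is visible of it).
- tip_of(camera, name): "at" ([x, y, z] in m, in world coordinates, good to about 4 mm: a listed point, or the origin of a listed thing).
The state is a dict: "t": time; "joint_positions": joint angles; "joint_velocities": joint speeds; "tau": joint torques, N m; "ee_pos": TCP position; "tcp_rot": TCP orientation; "wrist_force": force on the tool from outside, world axes, zero at the start; "moment": the same for the moment, N m; "gripper_width": finger opening in m.
Only numpy, scipy, OpenCV 4.12 (cv2) and the standard library are available. Lean on these libraries where they do the work, as an engineer would, in place of code of your own. Each camera call takes 0.05 s, during which the arm holds its last target.

TASK

Three plaster tooth models stand raised on their brass pins above grey base plates. Press the horseshoe-shaped full arch and the straight row of five teeth down until each sits fully home, flat on its plate, then move clear. Leave the single-tooth model raised as it is; it is to be lifted out for waxing.

Things in the scene. Friction and masses are not known exactly. Their poses are not given: they have to be found in the camera images.
- arch_press (a point): Press spot of the full arch: centre of the flat palate inside the horseshoe. Plaster slab 70 x 68 x 16 mm, rounded end at own -x, on a fixed grey plate 90 x 84 x 20 mm. Teeth stand 8 mm above the palate, which is 46 mm wide (own y); 36 mm from the point to the front teeth. Starts 44-48 mm above the bench, fully home 36. Slides only straight down, about 6 N friction, no spring, firm stop. Own z up.
- quarter_press (a point): Press spot of the straight row: centre of the tops of its five teeth (row 12 mm wide, 57 mm long along own y). Plaster slab 30 x 62 x 16 mm, teeth 8 mm higher, on a fixed grey plate 50 x 84 x 20 mm. Starts 52-56 mm above the bench, fully home 44. Slides only straight down, about 6 N friction, no spring, firm stop on the plate. Own z up.
- single_press (a point): Leave alone: tip of the one tapered stump on a plaster block 28 x 28 x 16 mm, on a fixed grey plate 50 x 50 x 20 mm; tip 52-56 mm above the bench; slides as easily as the others. The three models stand left, right and in the middle, in any order, over 120 mm apart, yaw up to 35 degrees; things among them are under 60 mm tall. A spare horseshoe with no plate lies beyond them.
Things that resemble listed ones, but are neither listed nor needed, are in the scene too. Leave any green or turquoise look-alike of the part that bears quarter_press alone.

How it is judged:
By the outcome, as a careful person would: the job done as asked, in the order asked, and still so for the second after the job is handed in, with the robot touching nothing.
It also fails if it takes over 38 s, if anything falls off the work surface, if the arm or the gripper's body presses on something with over 40 N, if the wrist force passes 120 N, or if a joint passes its speed limit or range.

## Working session

There is one attempt and no reset: what is moved stays moved. The work goes in short steps, each a Python script; the robot and the scene stay as the last script left them, time stands still between calls to the robot, and variables do not carry over. Pictures are saved under pics/ and viewed, and the job is handed in when it is done.

```bash
mkdir -p pics
python3 - <<'E'
from station import *
from station import env,viewer,search_frame,tip_of
import cv2,numpy as np
for c in("top","side"):
    p,d=viewer.read_camera(c); cv2.imwrite(f"pics/{c}0.png",p[:,:,::-1]); np.save(f"{c}0.npy",d)
    i=viewer.camera_info(c); print(c,i)
    for n in("arch_press","quarter_press","single_press"):
        for r in tip_of(c,n): print(c,n,np.round(r["at"],4),round(r["score"],2))
print(env.sense())
E
```

```text
top {'intrinsics': array([[502.60834787,   0.        , 320.51801795],
       [  0.        , 502.60834787, 237.12050125],
       [  0.        ,   0.        ,   1.        ]]), 'eye': array([0.45139058, 0.12026289, 1.08259386]), 'rotation': array([[-0.01235299,  0.99660113, -0.08144688],
       [-0.99971463, -0.01064379,  0.02138639],
       [ 0.0204468 ,  0.08168782,  0.99644821]])}
top arch_press [ 0.5068 -0.2062  0.0449] 0.95
top quarter_press [0.4296 0.479  0.0556] 0.77
top single_press [ 0.6167 -0.0425  0.0514] 0.58
top single_press [0.4641 0.2729 0.0518] 0.22
side {'intrinsics': array([[446.65273695,   0.        , 315.34879291],
       [  0.        , 446.65273695, 233.64507374],
       [  0.        ,   0.        ,   1.        ]]), 'eye': array([0.09818247, 0.65326263, 0.85305409]), 'rotation': array([[-0.77925584,  0.4735845 , -0.41046079],
       [-0.6266939 , -0.58479167,  0.51504704],
       [ 0.00388424,  0.65858668,  0.75249485]])}
side arch_press [ 0.5094 -0.206   0.0425] 0.74
side quarter_press [0.5893 0.204  0.0578] 0.91
side quarter_press [0.4263 0.477  0.0583] 0.79
side 
[... 203 characters left out ...]
07144097, -0.05625903]), 'joint_velocities': array([ 0.00074409, -0.00203968, -0.00015154, -0.00159272, -0.00136454,
       -0.0007895 , -0.00046394]), 'tau': array([ 1.72661203e-05, -5.19849336e+01, -1.24471541e-02, -2.43705815e+01,
       -5.66377386e-02,  1.30157196e-02,  7.83555970e-05]), 'ee_pos': array([ 0.14671333, -0.63313161,  0.21445172]), 'tcp_rot': array([[-9.74176959e-01, -1.04633324e-04,  2.25785830e-01],
       [-2.25785850e-01,  2.58630379e-04, -9.74176926e-01],
       [ 4.35362948e-05, -9.99999961e-01, -2.75576481e-04]]), 'wrist_force': array([ 0.38082064,  0.17686909, -0.47781684]), 'moment': array([0.01065105, 0.0023686 , 0.00626528]), 'gripper_width': 0.09227783758172108}
```

View pics/top0.png

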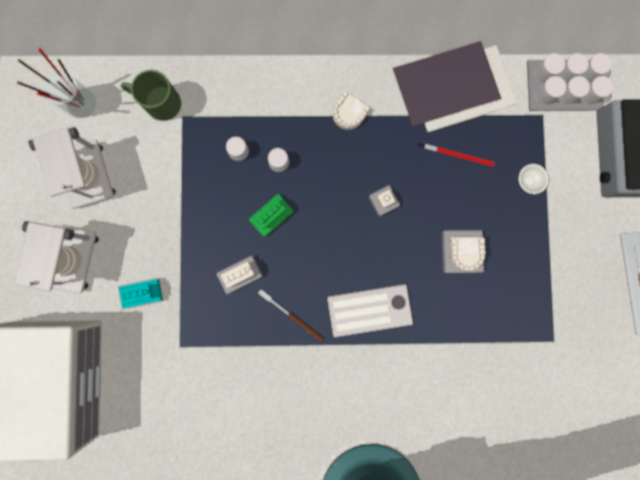

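View pics/side0.png

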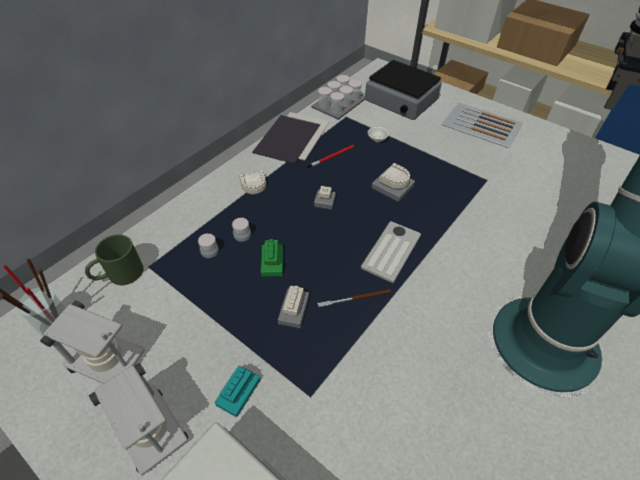

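```bash
cat > h.py <<'E'
import numpy as np,cv2
from station import env,viewer,effector
def cloud(c,d):
    i=viewer.camera_info(c);K=i["intrinsics"];v,u=np.mgrid[:480,:640]
    P=np.stack([(u-K[0,2])/K[0,0]*d,-(v-K[1,2])/K[1,1]*d,-d],-1)
    return P@i["rotation"].T+i["eye"]
E
python3 - <<'E'
from h import *
d=np.load("top0.npy");im=cv2.imread("pics/top0.png");C=cloud("top",d)
outs=[]
for n,(u,v) in dict(arch=(465,252),quart=(240,275),single=(385,200)).items():
    s=np.s_[v-35:v+35,u-35:u+35]; P=C[s]; z=P[...,2]
    for lo,hi in((.012,.027),(.012,.09),(.03,.09),(.0485,.09)):
        m=(z>lo)&(z<hi); 
        q=P[m][:,:2].astype(np.float32)
        r=cv2.minAreaRect(q*1000); print(n,lo,hi,m.sum(),np.round(r[0],1),np.round(r[1],1),round(r[2],1),"medz",np.round(np.percentile(P[m][:,2],[10,50,90]),4),"mean",q.mean(0))
    a=cv2.resize(im[s],(390,390),interpolation=cv2.INTER_CUBIC)
    outs.append(a)
cv2.imwrite("pics/crops.png",cv2.resize(np.hstack(outs),(800,267)))
S=np.load("side0.npy")
si=cv2.imread("pics/side0.png");cv2.imwrite("pics/crops2.png",np.hstack([cv2.resize(si[v-35:v+35,u-35:u+35],(390,390),interpolation=cv2.INTER_CUBIC) for u,v in((395,180),(293,305))]))
E
```

```text
arch 0.012 0.027 654 [ 504.6 -205.5] [85.5 87.7] 89.3 medz [0.0175 0.0205 0.0234] mean [ 0.50831157 -0.19427209]
arch 0.012 0.09 1696 [ 504.6 -205.5] [85.5 87.7] 89.3 medz [0.019  0.0444 0.0533] mean [ 0.5035435  -0.20034589]
arch 0.03 0.09 1041 [ 497.9 -205.2] [68.2 67. ] 89.1 medz [0.0433 0.0468 0.0543] mean [ 0.50051385 -0.20413516]
arch 0.0485 0.09 369 [ 497.6 -205.8] [67.3 66.4] 89.4 medz [0.0491 0.0531 0.0557] mean [ 0.49733546 -0.20537315]
quart 0.012 0.027 491 [460.5 270.9] [50.4 84.8] 26.2 medz [0.017  0.0201 0.0227] mean [0.46029693 0.26717967]
quart 0.012 0.09 963 [460.5 270.9] [50.4 84.8] 26.2 medz [0.0181 0.0243 0.0547] mean [0.46048817 0.2683139 ]
quart 0.03 0.09 472 [460.7 270.5] [30.3 61.9] 26.2 medz [0.0448 0.0483 0.0563] mean [0.4606866  0.26949376]
quart 0.0485 0.09 228 [460.7 270.3] [28.5 60.9] 26.8 medz [0.049  0.0538 0.0573] mean [0.46041524 0.27020386]
single 0.012 0.027 351 [615.8 -39.4] [50.3 50.3] 25.9 medz [0.0174 0.0203 0.0228] mean [ 0.6132846  -0.03737666]
single 0.012 0.09 549 [615.8 -39.4] [50.3 50.3] 25.9 medz [0.0181 0.0219 0.0469] mean [ 0.61386794 -0.03778208]
single 0.03 0.09 198 [615.8 -39.5] [28.2 28.6] 26.5 medz [0.0416 0.0452 0.0509] mean [ 0.6149018  -0.03850083]
single 0.0485 0.09 33 [614.  -40.2] [17.8 20.7] 48.6 medz [0.0489 0.0511 0.0548] mean [ 0.61463135 -0.03938169]
```

Run:
```python
from h import *
d=np.load("top0.npy");C=cloud("top",d)
print("bench z",[np.round(C[a,b],3) for a,b in((300,450),(230,400),(320,200))])
print("arch z map mm");print((C[228:276:3,440:492:3,2]*1000).round().astype(int))
print("quart z map mm");print((C[255:295:3,216:264:3,2]*1000).round().astype(int))
```

```text
bench z [array([ 0.401, -0.18 ,  0.001]), array([ 0.553, -0.075,  0.002]), array([0.366, 0.355, 0.001])]
arch z map mm
[[   1    0    0    2   -1    1   -2    3    1    1    4   -1    0    2
     1    1    2    4]
 [   2   -2   22   19   21   19   24   21   21   20   20   19   20   20
     2    4    3    1]
 [   0   19   20   18   20   20   22   18   22   24   19   21   20   23
     3    0    4    2]
 [   3   18   25   21   25   23   24   20   19   24   20   23   23   22
    17    1    0    5]
 [   2   18   22   37   53   57   47   45   45   49   45   47   44   55
    55    2    6   -1]
 [   3   14   21   34   50   51   49   46   46   47   47   43   48   51
    54   -1    4    0]
 [   3   13   21   36   53   55   48   47   48   49   45   46   46   51
    56    2    2    3]
 [   3   15   20   30   53   54   47   44   45   46   47   47   46   46
    52 1083   -1    1]
 [  -1   15   20   18   55   53   44   47   43   44   46   50   43   51
    50    0    3    1]
 [  -2   18   18   26   46   51   47   43   45   46   47   47   45   47
    50    2    4    3]
 [   0    9   21   19   49   54
[... 1045 characters left out ...]
6   21
    21    3]
 [   1   20   22   49   48   47   58   52   57   51   49   45   46   23
    21    0]
 [   0   20   44   48   53   56   58   59   59   49   48   52   20   20
    22   20]
 [   3   17   48   53   55   56   53   47   46   46   22   19   23   17
     1    2]
 [  -2    0   20   57   57   46   48   49   23   18   19   21    0    2
     5 1083]
 [   2   -1   19   48   50   48   20   20   22   18    0    0    1    1
     4    0]
 [  -1    1    0   17   21   21   20   18   -1    2   -2   -3    2    0
     4    3]
 [   3    0   -1   21   21   22    0    1   -1    0    1   -2    1    4
    -2    3]
 [   1    4   -2    4   -2    4   -1    0   -1   -1    1    0    4   -2
     1    5]]
```

View pics/crops.png

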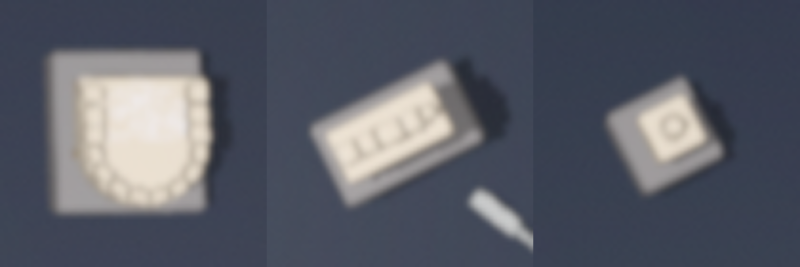

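View pics/crops2.png

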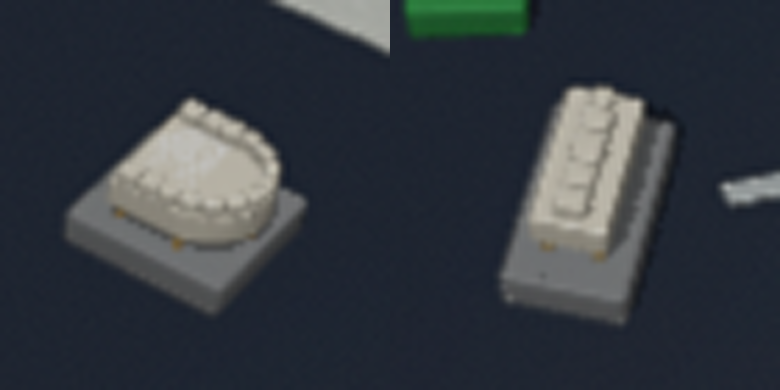

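```bash
cat >> h.py <<'E'
def R(z):
    z=np.array([z[0],z[1],0.]);z/=np.linalg.norm(z);y=np.array([0,0,-1.])
    return np.stack([np.cross(y,z),y,z],1)
def st(tag=""):
    s=env.sense();print(tag,"t%.2f"%s["t"],np.round(s["ee_pos"],4),"F",np.round(s["wrist_force"],1),"w",round(s["gripper_width"],4));return s
def best(p,zd):
    from station import solver
    q0=env.sense()["joint_positions"];o=[]
    for sg in(1,-1):
        q=solver.inverse_kinematics(p,R(sg*np.array(zd)))
        if q is not None:o.append((np.abs(np.array(q)-q0).max(),sg,np.round(q,2)))
    o.sort(key=lambda a:a[0]);print(o);return R(o[0][1]*np.array(zd))
def press(x,y,home,rot,start):
    env.movel([x,y,start],rot,rate=.12);st("pre")
    z=start
    while z>home-.006:
        z-=.002;env.movel([x,y,z],rot,rate=.03);s=st("%.3f"%z)
        if s["wrist_force"][2]>25:break
E
python3 - <<'E'
from h import *
effector.grasp(10);st("closed")
p=[.507,-.206,.13];r=best(p,(1,0));env.reach(p,r);st("above")
press(.507,-.206,.036,r,.052)
E
```

```text
closed t1.74 [ 0.1468 -0.6332  0.2146] F [0.1 0.3 0.2] w 0.0006
[(np.float64(0.5385426982749574), 1, array([ 0.76,  0.47, -0.55,  1.9 ,  0.32,  0.86,  0.05])), (np.float64(2.7237958513220915), -1, array([ 0.26,  0.4 ,  0.08,  1.93, -0.04,  0.81, -2.78]))]
above t3.77 [ 0.5066 -0.2077  0.13  ] F [-0.3  0.  -0.4] w 0.0006
pre t4.58 [ 0.5075 -0.2061  0.0525] F [-0.9 -0.3  0.1] w 0.0008
0.050 t4.83 [ 0.5073 -0.2062  0.0505] F [-0.1  0.8 -0.1] w 0.0006
0.048 t5.08 [ 0.5069 -0.206   0.048 ] F [-0.6  0.5  0. ] w 0.0005
0.046 t5.33 [ 0.5069 -0.206   0.0459] F [-0.2 -0.2 -0. ] w 0.0008
0.044 t5.58 [ 0.507 -0.206  0.044] F [-0.2  0.6  1.7] w 0.0002
0.042 t5.83 [ 0.507  -0.206   0.0419] F [-0.5 -0.1  2.2] w 0.0005
0.040 t6.08 [ 0.507  -0.206   0.0399] F [-0.7 -1.   2.6] w 0.0003
0.038 t6.33 [ 0.507  -0.206   0.0378] F [-0.7  0.   1.3] w 0.0006
0.036 t6.58 [ 0.507  -0.206   0.0364] F [-3.1 -0.3  7.7] w 0.0005
0.034 t6.83 [ 0.5071 -0.206   0.0362] F [-8.6  2.7 24.3] w 0.0004
0.032 t7.08 [ 0.5071 -0.2061  0.0361] F [-12.4   3.7  41.5] w 0.0
```

Run:
```python
from h import *
s=env.sense();env.movel([.507,-.206,.14],rate=.15);st("up")
import h
x,y=.4615,.2705
p=[x,y,.14];r=best(p,(-.441,.897));env.reach(p,r);st("above")
env.movel([x,y,.060],r,rate=.12);st("pre")
z=.060
while z>.039:
    z-=.002 if z>.0445 else .001
    env.movel([x,y,z],r,rate=.03);s=st("%.3f"%z)
    if s["wrist_force"][2]>18:break
env.movel([x,y,.16],r,rate=.15)
env.reach([.40,.02,.25],r);st("clear")
for c in("top","side"):
    q,d=viewer.read_camera(c);cv2.imwrite(f"pics/{c}1.png",q[:,:,::-1]);np.save(f"{c}1.npy",d)
d0=np.load("top0.npy");d=np.load("top1.npy");A=cloud("top",d0);B=cloud("top",d)
for n,(u,v) in dict(arch=(465,252),quart=(240,275),single=(385,200)).items():
    s=np.s_[v-35:v+35,u-35:u+35]
    for C in(A,B):
        P=C[s];m=(P[...,2]>.03)&(P[...,2]<.09);print(n,m.sum(),np.round(np.percentile(P[m][:,2],[10,25,50,75,90])*1000,1))
st("end")
```

```text
up t7.94 [ 0.5063 -0.206   0.1389] F [ 0.   0.4 -0.4] w 0.0004
[(np.float64(0.8092602760177257), 1, array([ 0.21,  0.64, -1.07,  1.9 ,  0.67,  1.01,  0.87])), (np.float64(1.9944535123706313), -1, array([-0.19,  0.42, -0.5 ,  1.92,  0.26,  0.86, -1.94]))]
above t9.68 [0.4623 0.2692 0.1397] F [ 0.2 -0.2 -0.1] w 0.0007
pre t10.50 [0.4617 0.271  0.0604] F [0.5 0.9 0.7] w -0.0001
0.058 t10.75 [0.4618 0.2705 0.0584] F [-0.2 -0.1 -0.8] w 0.0
0.056 t11.00 [0.4615 0.2704 0.056 ] F [-0.3 -0.5 -0.3] w 0.0001
0.054 t11.25 [0.4616 0.2706 0.0541] F [-0.5 -1.   1.8] w 0.0004
0.052 t11.50 [0.4616 0.2706 0.0521] F [-0.   0.1  2.4] w 0.0003
0.050 t11.75 [0.4616 0.2706 0.05  ] F [ 0.2 -0.4  3.1] w 0.0007
0.048 t12.00 [0.4616 0.2705 0.048 ] F [ 0.7 -0.1  2.9] w 0.0009
0.046 t12.25 [0.4616 0.2706 0.046 ] F [ 0.1 -0.2  1.6] w 0.0009
0.044 t12.50 [0.4616 0.2706 0.0444] F [ 0.1 -1.2  7.3] w 0.0004
0.043 t12.75 [0.4617 0.2706 0.0443] F [-2.5 -3.6 14.4] w 0.0006
0.042 t13.00 [0.4618 0.2707 0.0442] F [-3.8 -4.6 23.4] w 0.0005
clear t15.06 [0.4002 0.0204 0.2499] F [-0.6 -0.2  0.1] w 0.0002
arch 1041 [43.3 44.9 46.8 51.  54.3]
arch 995 [34.4 36.  37.9 42.3 45.1]
quart 472 [44.8 46.7 48.3 53.6 56.3]
quart 448 [34.2 35.8 37.7 42.4 44.9]
single 198 [41.6 43.7 45.2 47.3 50.9]
single 193 [41.4 43.6 45.3 47.1 51.8]
end t15.16 [0.4002 0.0209 0.25  ] F [-0.8  0.9 -0.2] w 0.0001
```

Run:
```python
import cv2,numpy as np
t=cv2.imread("pics/top1.png");s=cv2.imread("pics/side1.png")
f=lambda i,u,v:cv2.resize(i[v-35:v+35,u-35:u+35],(265,265),interpolation=cv2.INTER_CUBIC)
cv2.imwrite("pics/c1.png",np.vstack([np.hstack([f(t,465,252),f(t,240,275),f(t,385,200)]),np.hstack([f(s,395,180),f(s,293,305),f(s,325,195)])]))
```

```text
(no output)
```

View pics/c1.png

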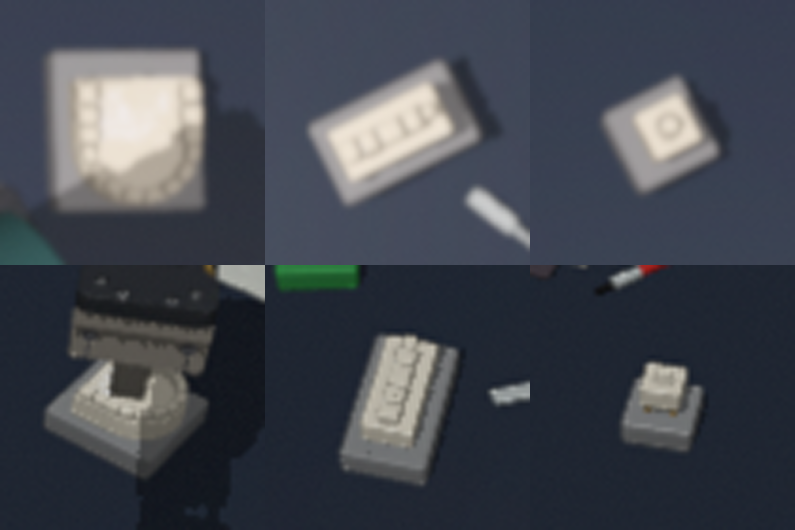

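In these crops the row sits flush on its plate with no pins showing. The top view shows the arch home, with the gripper only overlapping it in the side view. The single model is still raised on its pins. The arm is clear at z = 0.25 m, so I'll hand in.

```bash
python3 -c "
from station import workorder
workorder.finish_job()"
```

```text
the job is handed in; nothing more can be done
```

I pressed the full arch and then the white row of five teeth down to their firm stops with the closed fingertips. I then moved the arm clear and handed the job in at about 15 s.

- **Arch:** the fingertips stopped at 36.1 mm (home is 36). The fingertip force peaked at about 41 N vertically. That is far below the 120 N wrist limit. It is just over the 40 N given for the arm or gripper body, but only the fingertips touched the model.
- **Row:** the fingertips stopped at 44.2 mm (home is 44), with about 23 N.
- **Depth camera check:** the median height of the arch fell by about 9 mm and that of the row by about 11 mm. The single-tooth model did not change (45.2 mm before, 45.3 mm after).
- **Pictures:** the row sits flush with no pins showing, and the single model still stands on its pins. In the last side picture the gripper partly hid the arch, so its seating rests on the stop, the depth reading and the top view.
- **Look-alikes:** I did not touch the green and turquoise ones. The networks also reported these two as the row, so I told them apart by colour.

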